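Pop the bead caddy's door and trap it

ROBOT

A 6-joint arm with a two-finger parallel gripper is mounted at the origin on the work surface. World frame = base frame: x ahead of the robot, y to its left, z up, the work surface at z = 0. Lengths are in m, angles in rad, forces in N, time in s.
With the tool pointing down it reaches from about 0.35 to 0.925 m from the base axis. Payload 6.4 kg.
Tool frame: the origin (TCP) lies on the centre line of the jaws, within the pads' length; the fingertips stand 25 mm ahead of it and the grasp point (between the pads) lies 6 mm ahead of it; z points along the fingers, y is the line along which they close (so a half turn about z gives the same grasp; the last joint's range is limited). The gripper opens to 85 mm and grips with 20 to 120 N. Pads are 22 mm wide; open, the fingers measure 114 mm over their backs; the gripper's body (76 mm by 85 mm) begins 54 mm behind the grasp point. The pads swing forward as they close: fully open they stand 13 mm farther back than shut.
Start: joints at [-1.412, 0.245, 1.558, -0, 1.339, -0.174], TCP at [0.212, -0.614, 0.256] pointing down, gripper open.
Joint ranges: [-3.13, 3.13], [-1.02, 2.26], [0.13, 2.54], [-0.95, 4.09], [0.21, 2.88], [-2.74, 2.74]. Speed limits (rad/s): [2.57, 2.57, 3.14, 3.14, 3.14, 3.14].

INTERFACE

Orientations are given as a rotation vector (axis times angle).
In Python, from rig import readout, read_camera, calibration, ticket, cut_out, landmark_of gives the robot as it stands. The module is installed in compiled form; this text tells all that it offers.
- The arm moves only by the tool apply_moves, never from a script. Its argument "deltas" is a list that holds one entry, the list of rows, each a list of 4 numbers: the shift along the world's x, y, z in mm, then the turn about the world's z in rad. In form: [[[tx, ty, tz, twist], ...]]. A call has 1 to 20 rows; each row is the pose to reach, as a shift and turn from the pose commanded when the call began; what a row does not reach only later rows make up. A row lasts 1/10 s, in which the tool goes at most 50 mm and 8.59 degrees, less where a joint would pass 70% of its speed; a pose out of reach is approached as far as the arm can. A call with a gripper value outside its range is refused whole. "jaw" is the opening, from 0 (shut) to 1 (fully open), set as the call begins (left out, the last holds). The fingers move at their own pace and stop on an object; "force" is the grip in N (left out, the last holds). Time passes only in rows, so rows that repeat a pose let the fingers close. It gives the time, the measured TCP pose, the force, the opening and the grip force at its end, in the units of the state.
- readout.read_state(): the state, without advancing time (a new reading comes with each control period).
- read_camera(name): name is "side" or "top" or "wrist"; returns the picture (384x512x3 uint8, red, green, blue); there is no depth.
- calibration(name): a dict with "fx", "fy", "cx", "cy" (pixels), "position" and "orientation" of the camera in the world; the wrist camera has in their place "tool_from_camera" (4x4, takes a point from camera to tool coordinates, whose origin is the TCP and whose axes are the flange's). Camera axes: x right, y up, looking along -z (the intrinsics and any distortion apply to the point x, -y, -z); pixel columns grow to the right and rows downward; lengths in m; the calibration is good to about 2 mm. The wrist camera is an equidistant fisheye: a pixel r from the principal point sees the ray r / f radians off the axis. A picture is of the moment at which its call begins: read the wrist's pose just before it. calibration takes no time and is no camera call.
- ticket.close_job(): hands the job in; it is judged then, once.
Trained networks look in the newest picture that a camera, given by its name, has taken for a name from the list of things; names that differ only in an ending like _2 or _b are one class to them, and where a whole thing is asked for, a point or a joint stands for the part that bears it (a point fixed in the world has none). Each returns a list of dicts, best first, with "confidence" (0 to 1); they miss things now and then, are a little off and sometimes report something else, mostly with a low value. They report only what shows in the picture. A call takes as long as a camera call.
- cut_out(camera, name): "region" (384x512 bool, what is visible of it) and "bbox" ([left, top, right, bottom] in pixels, round what is visible of it).
- landmark_of(camera, name): "point" ([column, row] in pixels: a listed point, or the origin of a listed thing).
The state is a dict: "clock": time; "qpos": joint angles; "joint_vel": joint speeds; "joint_torque": joint torques, N m; "tool_pos": TCP position; "orientation": TCP orientation; "ft_force": force on the tool from outside, world axes, zero at the start; "wrist_torque": the same for the moment, N m; "gripper_width": opening from 0.0 (shut) to 1.0 (fully open); "gripper_force": force on a finger pad.
Only numpy, scipy, OpenCV 4.12 (cv2) and the standard library are available. Lean on these libraries where they do the work, as an engineer would, in place of code of your own. Each camera call takes 0.05 s, during which the arm holds its last target. There are 200 camera calls.

TASK

Press the round spring ejector on the bead caddy with one fingertip so that its sliding door pops loose, and with the other finger of the same hand trap the door by its upright tab part-way along the track, before it slides away to the far end. Finish while still holding: the ejector kept pressed down and the tab resting against the other finger. Grasp and lift nothing, and leave the cup, tray, hoop and tweezers where they are.

Things in the scene. Friction and masses are not known exactly. Their poses are not given: they have to be found in the camera images.
- caddy: Low aluminium box fixed to the table, 100 (x) by 260 (y) by 56 mm high; origin at the centre of its underside. A grooved track (lips 59 mm high) runs along its y axis on the front (-x) half of its top and carries a flat, level steel door, top 54 mm high. The ejector stands at the -y end; the door pops away from it, to +y. Ejector and tab share the line x = -15 mm.
- ejector_top (a point): Centre of the flat top of the ejector, a black round plunger 24 mm in diameter standing 76 mm above the table when up; at x = -15, y = -100 mm in the caddy's frame. It stands in a flat collar 34 mm across and 60 mm high. The point goes down with the plunger.
- ejector (a joint): How far the ejector is pressed down (m): 0 up, 0.012 bottomed. Spring return, 1.2 N at the top and 4.8 N at the bottom. From 0.007 down it unlatches the door. It springs back up as soon as it is let go.
- door_slide (a joint): How far the door has slid (m) towards the caddy's +y, away from the ejector: 0 latched shut, 0.100 at the far end. Once unlatched a spring of about 2 N drives it at about 0.13 m/s, through the whole track in under 1 s unless stopped. Trapped part-way means stopped between 0.016 and 0.085.
- door: The flat steel door, 58 (caddy x) by 85 (caddy y) by 4 mm, carrying the upright tab near its ejector end; origin at the centre of its underside, 50 mm above the table, axes as the caddy's.
- tab (a point): Upright steel tab on the door, 32 mm wide (caddy x), 4 mm thick (caddy y), 38 mm tall, square to the track, its top 92 mm above the table; this point is the centre of its foot, 54 mm up. With the door shut it stands 36 mm from the ejector's axis, at y = -64 mm in the caddy's frame; beyond it (+y) the way is clear above the lips. A rib 12 mm tall stiffens its foot on the ejector's side.
- cup: White ceramic chai cup, loose, 72 mm across the rim, 75 mm tall; origin at the centre of its underside. Leave alone.
- tray: Blue acrylic bead tray, loose, 100 by 80 by 22 mm; origin at the centre of its underside. Leave alone.
- hoop: Pale ash hoop lying flat, loose, 130 mm outside, 114 mm inside, 12 mm high; origin at its centre on the table. Leave alone.
- tweezers: Chrome tweezers lying flat, loose, about 120 mm long along their x, 6 mm high; origin near the middle, on the table. Leave alone.

How it is judged:
By the outcome, as a careful person would: the job done as asked, in the order asked, and still so for the second after the job is handed in, while the arm keeps its last pose, push and grip.
It also fails if it takes over 32 s, if anything falls off the work surface, if the arm or the gripper's body presses on something with over 40 N, if the wrist force passes 120 N, or if a joint passes its speed limit or range.

## Working session

There is one attempt and no reset: what is moved stays moved. The work goes in short steps, Python scripts to look and compute and a tool call to move; the robot and the scene stay as the last step left them, time stands still between calls to the robot, and variables do not carry over. Pictures are saved under pics/ and viewed, at most 10 in all, crops included, and the job is handed in when it is done.

Besides the shell and the picture viewer there is one more tool, called after "Emit:" by a JSON object that holds its "method" and its "body". apply_moves: Moves the arm, as the interface text tells. Its arguments: {"type":"object","properties":{"deltas":{"type":"array"},"jaw":{"type":"number"},"force":{"type":"number"}},"required":["deltas"]}

```bash
mkdir -p pics
cat > h.py <<'E'
import numpy as np, cv2
from rig import readout, read_camera, calibration, ticket, cut_out, landmark_of
from scipy.spatial.transform import Rotation as R
def rot(o):
    o=np.array(o,float)
    if o.shape==(3,3): return o
    return R.from_rotvec(o).as_matrix() if o.size==3 else R.from_quat(o).as_matrix()
def ray(cam,px,st=None):
    c=calibration(cam); u=(px[0]-c['cx'])/c['fx']; v=(px[1]-c['cy'])/c['fy']
    if cam=='wrist':
        r=np.hypot(u,v); s=np.sin(r)/r if r>1e-9 else 1
        d=np.array([u*s,-v*s,-np.cos(r)]); T=np.array(c['tool_from_camera'])
        Rt=rot(st['orientation']); return Rt@T[:3,3]+st['tool_pos'], Rt@T[:3,:3]@d
    return np.array(c['position']), rot(c['orientation'])@np.array([u,-v,-1])
def atz(cam,px,z,st=None):
    o,d=ray(cam,px,st); return o+d*(z-o[2])/d[2]
def tri(a,b):
    (o,d),(p,e)=a,b; A=np.stack([d,-e],1); t=np.linalg.lstsq(A,p-o,rcond=None)[0]
    return (o+d*t[0]+p+e*t[1])/2, np.linalg.norm(o+d*t[0]-p-e*t[1])
E
python3 - <<'E'
from h import *
st=readout.read_state(); print(st)
print(calibration('top')); print(calibration('side').keys())
ims=[]
for c in ['top','side','wrist']:
    im=read_camera(c); cv2.imwrite(f'pics/{c}0.png',im[...,::-1])
    for n,z in [('ejector_top',.076),('tab',.054),('caddy',0),('door',.05),('cup',0),('tray',0),('hoop',0),('tweezers',0)]:
        for q in landmark_of(c,n)[:2]: print(c,n,np.round(q['point'],1),round(q['confidence'],2),atz(c,q['point'],z,st).round(4))
E
```

```text
{'clock': 0.0, 'qpos': array([-1.41209560e+00,  2.45820103e-01,  1.55906014e+00,  1.83917491e-05,
        1.33870866e+00, -1.74110581e-01]), 'joint_vel': array([-6.46492807e-04,  5.32387366e-04, -2.40839223e-04,  1.14350484e-04,
        3.33952772e-04, -7.42194934e-05]), 'joint_torque': array([-1.11504818e-03, -4.29502559e+01, -3.26127827e+01, -1.88837635e-04,
        5.43195303e-03,  4.09809999e-06]), 'tool_pos': array([ 0.21227381, -0.61380018,  0.25515163]), 'orientation': array([-3.09622889e+00, -5.20032222e-01, -5.22345389e-05]), 'ft_force': array([-0.53557749, -0.62514792,  0.02612629]), 'wrist_torque': array([-0.03733771,  0.02953937,  0.02816016]), 'gripper_force': 0.0, 'gripper_width': 0.995486149555564}
{'fx': 360.7537489900621, 'fy': 360.7537489900621, 'cx': 260.5366428064486, 'cy': 189.46819716293086, 'position': array([0.55314637, 0.05929715, 0.74113595]), 'orientation': array([ 0.07350243, -0.05239857, -1.54264542])}
dict_keys(['fx', 'fy', 'cx', 'cy', 'position', 'orientation'])
top ejector_top [359.8 254.9] 0.7 [ 0.4922 -0.1146  0.076 ]
top tab [337.7 245.6] 0.8 [ 0.5063 -0.0788  0.054 ]
top caddy [316.5 217.7] 0.71 [ 0.5579 -0.0459  0.    ]
top door [325.8 231.5] 0.56 [ 0.532  -0.0568  0.05  ]
top cup [393.4 183.1] 0.89 [ 0.6332 -0.2024  0.    ]
top tray [325.9 139.8] 0.85 [ 0.72   -0.0629  0.    ]
top hoop [357.4 254.5] 0.49 [ 0.4859 -0.1296  0.    ]
top tweezers [261.8 244.7] 0.64 [0.5001 0.0644 0.    ]
side ejector_top [181.4 266.7] 0.48 [ 0.489 -0.112  0.076]
side tab [197.6 264.3] 0.69 [ 0.5132 -0.0854  0.054 ]
side caddy [226.3 267.2] 0.88 [ 0.5612 -0.0406  0.    ]
side door [207.7 256.8] 0.97 [ 0.5302 -0.0637  0.05  ]
side cup [278.  334.9] 0.59 [ 0.639  -0.2016  0.    ]
side tray [314.9 272. ] 0.65 [ 0.7222 -0.0671  0.    ]
side tray [208.8 254.1] 0.25 [ 0.5288 -0.002   0.    ]
side hoop [288.9 205.9] 0.73 [0.7017 0.1363 0.    ]
side tweezers [196.5 234.7] 0.93 [0.5041 0.0578 0.    ]
```

View pics/top0.png

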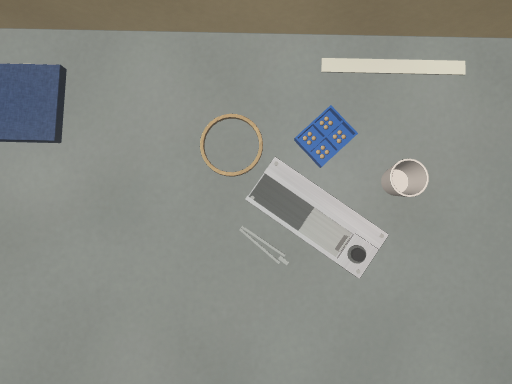

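View pics/side0.png

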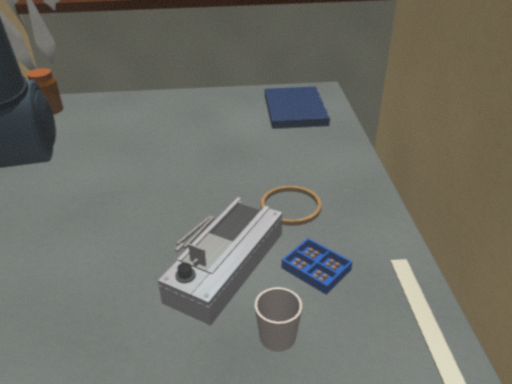

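The top view shows the ejector at (357,254), the tab at (342,243) and the caddy running up and to the left, so the track direction is about (0.56, 0.83). The side view agrees, with the ejector at (185,269) and the tab at (198,256). Next I approach above the pressing pose, with the fingers in line with the track.

Emit:
{"method": "apply_moves", "body": {"deltas": [[[20, 36, 0, -0.1], [40, 72, 0, -0.2], [62, 108, 0, -0.3], [83, 145, 0, -0.4], [104, 182, 0, -0.5], [125, 220, 0, -0.6], [146, 258, 0, -0.7], [167, 295, 0, -0.8], [188, 332, 0, -0.92], [210, 370, 0, -0.92], [231, 408, 0, -0.92], [252, 445, 0, -0.92], [274, 482, -10, -0.92], [295, 520, -30, -0.92], [307, 542, -50, -0.92], [307, 542, -60, -0.92], [307, 542, -60, -0.92], [307, 542, -60, -0.92]]], "jaw": 1}}

```text
clock: 3.15
tool_pos: [0.5194, -0.0732, 0.1968]
orientation: [3.006, -0.911, 0.001]
ft_force: [0.1, -0.1, 0.6]
gripper_width: 1.002
gripper_force: 0.0
```

Run:
```python
from h import *
st=readout.read_state(); print(st['clock'],st['tool_pos'],st['orientation'],st['ft_force'],st['gripper_width'])
Rt=rot(st['orientation']); print(Rt.round(3))
im=read_camera('wrist'); cv2.imwrite('pics/w1.png',im[...,::-1])
for n,z in [('ejector_top',.076),('tab',.054),('door',.05),('caddy',0)]:
    for q in landmark_of('wrist',n)[:2]: print(n,np.round(q['point'],1),round(q['confidence'],2),atz('wrist',q['point'],z,st).round(4))
im=read_camera('side'); cv2.imwrite('pics/s1.png',im[...,::-1])
```

```text
3.15 [ 0.51936053 -0.07324269  0.19684357] [ 3.00637971e+00 -9.10676846e-01  9.95272407e-04] [ 0.1487875  -0.13038778  0.57197871] 1.0024123168478076
[[ 0.832 -0.555  0.001]
 [-0.555 -0.832 -0.   ]
 [ 0.001  0.    -1.   ]]
tab [262.  191.2] 0.59 [ 0.5126 -0.079   0.054 ]
door [223.1 188.2] 0.77 [ 0.5341 -0.0497  0.05  ]
door [264.6 189.7] 0.38 [ 0.5113 -0.0812  0.05  ]
caddy [204.2 162.7] 0.77 [ 0.5595 -0.0361  0.    ]
```

View pics/w1.png

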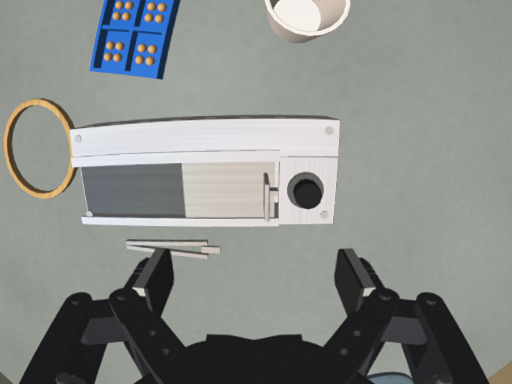

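The wrist view shows the ejector at about (307,192), the tab at (268,197) and screws at the four corners of the lid. I'll use the screws for yaw and the dark disc for the ejector.

Run:
```python
from h import *
st=readout.read_state()
W=lambda p,z: atz('wrist',p,z,st)
im=cv2.imread('pics/w1.png'); g=cv2.cvtColor(im,6)
def screw(p):
    a=g[p[1]-5:p[1]+6,p[0]-5:p[0]+6].astype(float); w=np.clip(np.median(a)-15-a,0,None); y,x=np.mgrid[-5:6,-5:6]
    return p+np.array([(w*x).sum(),(w*y).sum()])/max(w.sum(),1e-9)
S=[W(screw(np.array(p)),.056) for p in [(330,130),(325,214),(78,138),(89,213)]]
print(np.round(S,4)); 
for a,b in [(0,2),(1,3)]:
    d=(S[b]-S[a])[:2]; print('len',np.linalg.norm(d),'dir deg',np.degrees(np.arctan2(d[1],d[0])))
print('centre',np.mean(S,0))
sub=g[165:225,283:332]
for t in (35,55):
    n,l,s,c=cv2.connectedComponentsWithStats((sub<t).astype(np.uint8)); k=1+s[1:,4].argmax()
    p=c[k]+[283,165]; print(t,s[k],p,W(p,.076),W(p,.060))
big=cv2.resize(im[110:240,60:350],None,fx=2.7,fy=2.7,interpolation=2); cv2.imwrite('pics/w1z.png',big)
m=cut_out('wrist','ejector_top'); print([(q['bbox'],q['confidence']) for q in m[:2]])
```

```text
[[ 0.5304 -0.159   0.056 ]
 [ 0.4628 -0.1164  0.056 ]
 [ 0.6594  0.0397  0.056 ]
 [ 0.5933  0.0801  0.056 ]]
len 0.23691813782372276 dir deg 56.98938701972304
len 0.23591491201520376 dir deg 56.395186941520684
centre [ 0.56146475 -0.03891485  0.056     ]
35 [ 11  15  23  15 103] [302.73786408 184.40776699] [ 0.50493463 -0.11424245  0.076     ] [ 0.49942775 -0.11391344  0.06      ]
55 [ 10  14  29  30 631] [306.88114105 193.19175911] [ 0.49618308 -0.11323711  0.076     ] [ 0.49009113 -0.11284089  0.06      ]
[([296.9, 176.5, 320.2, 209.1], 0.87)]
```

View pics/w1z.png

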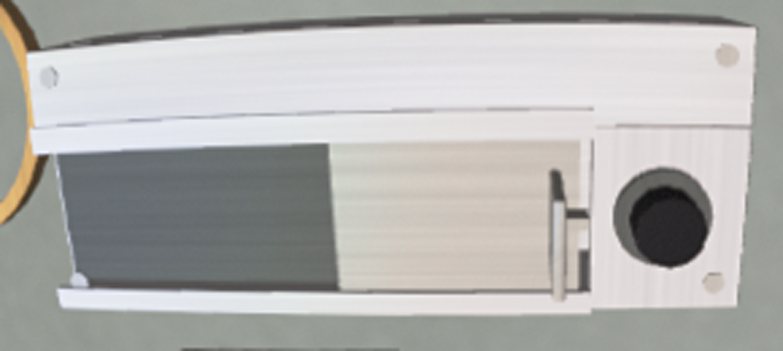

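Yaw is about 56.7°, and the two ejector estimates agree at about (0.4945, -0.114). I'll centre over it and descend to just above contact.

Emit:
{"method": "apply_moves", "body": {"deltas": [[[2.5, 1, -10, 0.007], [2.5, 1, -25, 0.007], [2.5, 1, -40, 0.007], [2.5, 1, -55, 0.007], [2.5, 1, -70, 0.007], [2.5, 1, -82, 0.007], [2.5, 1, -82, 0.007], [2.5, 1, -82, 0.007], [2.5, 1, -82, 0.007]]]}}

```text
clock: 4.4
tool_pos: [0.5225, -0.0716, 0.1151]
orientation: [3.01, -0.899, 0.003]
ft_force: [-0.3, -0.3, 0.3]
gripper_width: 0.996
gripper_force: 0.0
```

Run:
```python
from h import *
st=readout.read_state(); print(st['clock'],st['tool_pos'],st['orientation'],st['ft_force'])
a=read_camera('wrist')[110:340,100:400,::-1]; b=read_camera('side')[200:320,120:280,::-1]
cv2.imwrite('pics/c2.png',np.vstack([cv2.resize(a,(390,299)),cv2.resize(b,(390,292))]))
```

```text
4.4 [ 0.52249986 -0.07155827  0.11508923] [ 3.01024861e+00 -8.98577033e-01  2.51049096e-03] [-0.34911504 -0.28687597  0.32941552]
```

View pics/c2.png

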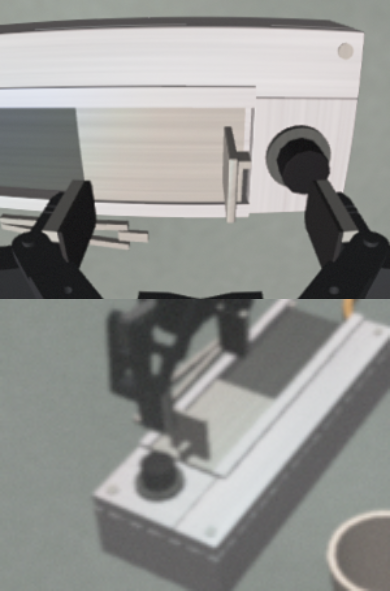

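The wrist crop shows the right fingertip just off the plunger, seen at an angle. In the side crop the tip is near (165,425), above the plunger at (155,470). I'll project the expected tip positions to check.

```bash
cat >> h.py <<'E'
def proj(cam,P,st=None):
    c=calibration(cam)
    if cam=='wrist':
        T=np.array(c['tool_from_camera']); t=rot(st['orientation']).T@(np.array(P)-st['tool_pos']); d=T[:3,:3].T@(t-T[:3,3])
        p=np.array([d[0],-d[1]]); r=np.linalg.norm(p); th=np.arctan2(r,-d[2]); return p/r*th*c['fx']+[c['cx'],c['cy']]
    d=rot(c['orientation']).T@(np.array(P)-c['position']); return np.array([c['fx']*d[0]/-d[2]+c['cx'],c['fy']*-d[1]/-d[2]+c['cy']])
E
python3 - <<'E'
from h import *
st=readout.read_state(); R0=rot(st['orientation']); t=st['tool_pos']
for off in (12,25):
  for y in (42.5,57):
    for x in (-11,11):
      P=t+R0@np.array([x,y,off])/1e3
      pw=proj('wrist',P,st); ps=proj('side',P)
      print(off,y,x,P.round(4),'crop wrist',((pw-[100,110])*1.3).round(0),'crop side',((ps-[120,200])*[390/160,292/120]+[0,299]).round(0))
E=[.4945,-.1142,.076]
print((proj('wrist',E,st)-[100,110])*1.3,(proj('side',E)-[120,200])*2.435+[0,299])
E
```

```text
12 42.5 -11 [ 0.49   -0.1011  0.1032] crop wrist [300. 222.] crop side [148. 420.]
12 42.5 11 [ 0.5084 -0.1131  0.1032] crop wrist [306. 176.] crop side [175. 431.]
12 57 -11 [ 0.4821 -0.1132  0.1032] crop wrist [332. 220.] crop side [135. 433.]
12 57 11 [ 0.5005 -0.1253  0.1032] crop wrist [340. 175.] crop side [162. 444.]
25 42.5 -11 [ 0.49   -0.1011  0.0902] crop wrist [293. 205.] crop side [150. 435.]
25 42.5 11 [ 0.5084 -0.1132  0.0902] crop wrist [299. 161.] crop side [177. 445.]
25 57 -11 [ 0.4821 -0.1132  0.0902] crop wrist [324. 204.] crop side [137. 448.]
25 57 11 [ 0.5005 -0.1253  0.0902] crop wrist [331. 160.] crop side [164. 459.]
[306.71262433 168.81805136] [157.58025058 463.19734485]
```

The observed tips match the 12 mm offset, with the tip slightly thinner than assumed. I'll shift 2.5 mm back along the track and press: contact expected at TCP z≈0.088, target about 0.0785.

Emit:
{"method": "apply_moves", "body": {"deltas": [[[-1.4, -2.1, -8, 0], [-1.4, -2.1, -16, 0], [-1.4, -2.1, -22, 0], [-1.4, -2.1, -26, 0], [-1.4, -2.1, -28, 0], [-1.4, -2.1, -30, 0], [-1.4, -2.1, -31, 0], [-1.4, -2.1, -31, 0], [-1.4, -2.1, -31, 0]]]}}

```text
clock: 5.4
tool_pos: [0.5207, -0.0735, 0.0834]
orientation: [-3.01, 0.899, -0.001]
ft_force: [-1.0, -0.4, 1.1]
gripper_width: 1.001
gripper_force: 0.6
```

Run:
```python
from h import *
st=readout.read_state(); print(st['clock'],st['tool_pos'],st['ft_force'],st['wrist_torque'])
a=read_camera('wrist')[110:340,100:400,::-1]; b=read_camera('side')[200:320,120:280,::-1]
cv2.imwrite('pics/c3.png',np.vstack([cv2.resize(a,(390,299)),cv2.resize(b,(390,292))]))
```

```text
5.4 [ 0.52070128 -0.0734918   0.08341803] [-0.97117507 -0.38614468  1.13909003] [-0.03912645  0.20662583 -0.0172337 ]
```

View pics/c3.png

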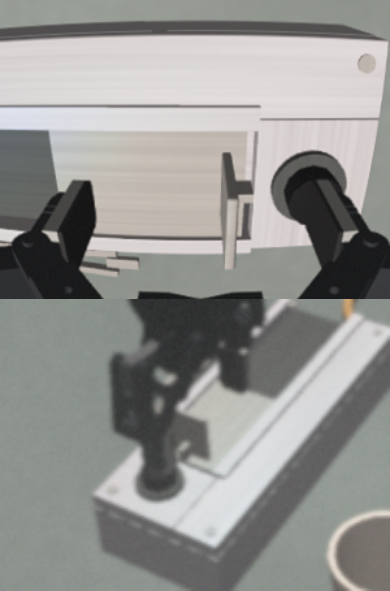

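The finger is just touching the plunger (1.1 N), a little to the far side of its axis. I'll lift, shift about 4 mm and then press 10 mm.

Emit:
{"method": "apply_moves", "body": {"deltas": [[[0, 0, 4, 0], [3.6, 1.8, 5, 0], [3.6, 1.8, 4, 0], [3.6, 1.8, 1, 0], [3.6, 1.8, -2, 0], [3.6, 1.8, -4, 0], [3.6, 1.8, -6, 0], [3.6, 1.8, -8, 0], [3.6, 1.8, -9, 0], [3.6, 1.8, -10, 0], [3.6, 1.8, -10, 0], [3.6, 1.8, -10, 0], [3.6, 1.8, -10, 0]]]}}

```text
clock: 6.8
tool_pos: [0.5248, -0.0718, 0.0754]
orientation: [3.01, -0.899, 0.001]
ft_force: [-3.5, 4.1, 17.8]
gripper_width: 0.996
gripper_force: 10.7
```

Run:
```python
from h import *
st=readout.read_state(); print(st['clock'],st['tool_pos'],st['ft_force'],st['wrist_torque'])
a=read_camera('wrist')[110:340,100:400,::-1]; b=read_camera('side')[200:320,120:280,::-1]
cv2.imwrite('pics/c4.png',np.vstack([cv2.resize(a,(390,299)),cv2.resize(b,(390,292))]))
```

```text
6.8 [ 0.52484917 -0.0717791   0.07540149] [-3.50459942  4.06201051 17.80280908] [-0.14612218  1.10243421 -0.30132228]
```

View pics/c4.png

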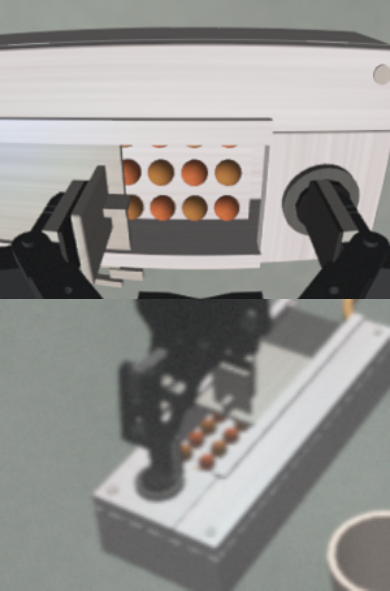

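The door has popped, and its tab rests against the left finger at about (95,220) in the crop. The ejector is down under the right finger at 18 N. I'll ease off about 1 mm so it isn't overpressed, then verify.

Emit:
{"method": "apply_moves", "body": {"deltas": [[[0, 0, 0.5, 0], [0, 0, 1, 0], [0, 0, 1, 0], [0, 0, 1, 0], [0, 0, 1, 0]]]}}

```text
clock: 7.4
tool_pos: [0.5248, -0.0718, 0.0756]
orientation: [3.01, -0.899, 0.002]
ft_force: [-0.4, 3.1, 11.7]
gripper_width: 0.996
gripper_force: 6.9
```

Run:
```python
from h import *
st=readout.read_state(); print(st['clock'],st['tool_pos'],st['ft_force'],st['gripper_force'])
a=read_camera('wrist')[110:340,100:400,::-1]
for n,z in [('tab',.054),('ejector_top',.064)]:
  for q in landmark_of('wrist',n)[:1]:
    p=atz('wrist',q['point'],z,st); print(n,q['confidence'],p,'u-dist from ejector',np.dot(p[:2]-[.4945,-.1142],[.549,.836]))
cv2.imwrite('pics/c5.png',cv2.resize(a,(600,460)))
```

```text
7.4 [ 0.52478088 -0.07176617  0.07563169] [-0.41682175  3.12092878 11.72615437] 6.869469035882503
tab 0.91 [ 0.54416743 -0.0341214   0.054     ] u-dist from ejector 0.0942131294338357
ejector_top 0.64 [ 0.49311251 -0.11411806  0.064     ] u-dist from ejector -0.0006932305508142184
```

View pics/c5.png

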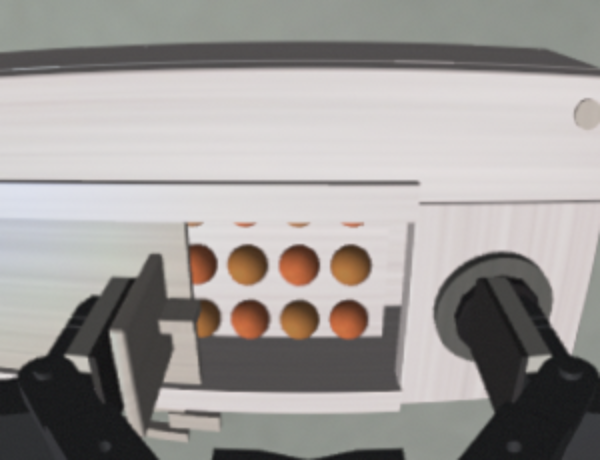

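The tab at (140,340) rests against the left finger, about 58 mm along the track. The ejector at (495,310) is bottomed under the right finger at about 12 N. Both are steady, so I'm handing in.

```bash
python3 -c "
from rig import ticket; print(ticket.close_job())"
```

```text
the job is handed in; nothing more can be done
None
```

I handed the job in at about 7.5 s with the ejector still held down (about 12 N) and the door's tab resting against the other finger, roughly 58 mm along the track; the cup, tray, hoop and tweezers were not touched.

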